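# Fit the hose clamp on the resin fume extractor

### The arm

A 7-joint arm with a two-finger parallel gripper is mounted at the origin on a cart in front of the work surface, level with it; the furniture and walls round the work are solid. World frame = base frame: x ahead of the robot, y to its left, z up, the work surface at z = 0. Lengths are in m, angles in rad, forces in N, time in s.
With the tool pointing down it reaches from about 0.4 to 0.85 m from the base axis. Payload 10.4 kg.
Tool frame: the origin (TCP) lies at the very end of the fingers, on their centre line; the grasp point (between the pads) lies 19 mm behind it (manip.grip_depth is the distance from the TCP to the grasp point, in m); z points along the fingers, y is the direction in which the jaws open and shut (so a half turn about z gives the same grasp; the last joint's range is limited). The gripper opens to 85 mm and grips with 20 to 120 N. Pads are 22 mm wide; open, the fingers measure 114 mm over their backs; the gripper's body (76 mm by 85 mm) begins 54 mm behind the grasp point. The pads swing forward as they close: fully open they stand 13 mm farther back than shut.
Start: joints at [-1.333, 0.332, -0.065, 1.46, 0.022, 1.35, -0.088], TCP at [0.161, 0.604, 0.231] pointing down, gripper open.
Joint ranges: [-2.6, 2.6], [-0.5, 2.12], [-1.47, 1.34], [0.16, 2.42], [-1.27, 4.41], [0.06, 2.06], [-2.6, 2.6]. Speed limits (rad/s): [2.22, 2.22, 2.79, 2.79, 3.14, 3.14, 3.14].

### API

Orientations are given as a unit quaternion [x, y, z, w].
In Python, from workcell import manip gives the robot as it stands.
- The arm moves only by the tool step_arm, never from a script. Its argument "motion" is a list of rows, each a list of 6 numbers: the shift along the tool's x, y, z in mm, then the turn, a rotation vector about the tool's x, y, z in degrees. A call has 1 to 20 rows; each row shifts and turns the pose as measured when the row begins, along the tool's axes as they then stand; what a row does not reach is not made up. A row lasts 1/8 s, in which the tool goes at most 62.5 mm and 10.7 degrees, less where a joint would pass 70% of its speed; a pose out of reach is approached as far as the arm can. A call with a gripper value outside its range is refused whole. "jaw" is the finger opening in mm, from 0 to 85.4, set as the call begins (left out, the last holds). The fingers move at their own pace and stop on an object; "force" is the grip in N (left out, the last holds). Time passes only in rows, so rows that do not move let the fingers close. It gives the time, the measured TCP pose, the force and the opening at its end, in the units of the state.
- manip.get_obs(): the state, without advancing time (a new reading comes with each control period).
- manip.camera(name): name is "side" or "top"; returns the picture (384x512x3 uint8, blue, green, red); there is no depth.
- manip.camera_info(name): a dict with "camera_matrix" (3x3 intrinsics, pixels), "k1" (the pictures are not rectified: a ray, as slopes to the right and down, at radius r is drawn at 1 + k1 r^2 times it, then the intrinsics apply), "R" (3x3) and "t" (3): a world point X has camera coordinates R X + t. Camera axes: x right, y down, z forward; pixel columns grow to the right and rows downward; lengths in m; the calibration is good to about 2 mm. A picture is of the moment at which its call begins. camera_info takes no time and is no camera call.
- manip.hand_in(): hands the job in, once; it reports no verdict.
The state is a dict: "clock": time; "joint_pos": joint angles; "joint_velocities": joint speeds; "tau": joint torques, N m; "position": TCP position; "ee_rot": TCP orientation; "ft_force": force on the tool from outside, world axes, zero at the start; "torque": the same for the moment, N m; "grip_width": opening from 0.0 (shut) to 1.0 (fully open).
Only numpy, scipy, OpenCV 4.12 (cv2) and the standard library are available. Lean on these libraries where they do the work, as an engineer would, in place of code of your own. Each camera call takes 0.05 s, during which the arm holds its last target.

### The job

Two small grey fume extractors stand on the table, each with a loose steel hose clamp on its clear intake pipe. On the one whose clamp has the orange thumb key, slide the clamp along the pipe until its band is over the brass barbed stub, close to the black collar of the box, and only then turn the key clockwise until it stops and the band is snug. Leave the clamp with the blue key as it is: that extractor is waiting for a new filter.

Things in the scene. Friction and masses are not known exactly. Their poses are not given: they have to be found in the camera images.
- key_orange_grip (a point): Middle of the orange thumb key, where to grip it from above: an upright paddle 32 mm wide (point x), 10 mm thick (point y: grip across this), 32 mm tall (z up), 118 to 150 mm above the table, on a vertical screw beside the band of a steel hose clamp. The rest of the extractor stays below 105 mm. The point moves and turns with the key. To slide: 1.5 N along the pipe; it stays where left.
- home_orange (a point): Fixed point of that extractor: where the middle of the orange key stands when the clamp's band is over the middle of the brass barbs, 8 mm short of its stop at the black collar. Its x axis points along the level clear pipe toward the grey box, the way the clamp slides on; z up. The clamp starts 45 to 70 mm back along the pipe and cannot leave it or roll round it.
- key_orange (a joint): Turn of the orange key's screw, rad, growing clockwise seen from above: 0 slack, 1.35 at its stop with the band snug; it starts at 0 to 0.15, so one twist of the wrist tightens it. It turns stiffly (0.04 N m) and stays where it is left.
- key_blue_edge (a point): Edge of the like paddle of the blue key, at mid height, 134 mm above the table and 16 mm off its screw's axis, on the clamp of the other extractor, which is to be left alone.

How it is judged:
On the way, in this order (a step that is already met when the one before it is completed fails the run):
1. the orange-keyed clamp's band is over the barbs while its key is still loose (x of key_orange_grip in the frame of home_orange above -0.014 m and value of joint key_orange below 0.6 rad), for 0.2 s.
2. with the band over the barbs, the orange key is turned snug (x of key_orange_grip in the frame of home_orange above -0.014 m and value of joint key_orange above 1.1 rad), for 0.2 s.
At the end, for the whole second after the job is handed in: The orange-keyed clamp is over the barbs, its key no more than 14 mm short of the home point along the pipe (or past it, up to the collar), and its key is turned clockwise to 1.10 rad or more (within 0.25 rad of its stop); it is let go and at rest (all of step 2 and velocity of joint key_orange below 0.05 rad/s); the robot touches nothing.
It fails at once if the blue key's edge is moved by more than 10 mm, by sliding its clamp or turning it (distance of key_blue_edge from where it was at the start of the episode above 0.01 m).
It also fails if it takes over 38 s, if anything falls off the work surface, if the arm or the gripper's body presses on something with over 40 N, if the wrist force passes 120 N, or if a joint passes its speed limit or range.

## Working session

There is one attempt and no reset: what is moved stays moved. The work goes in short steps, Python scripts to look and compute and a tool call to move; the robot and the scene stay as the last step left them, time stands still between calls to the robot, and variables do not carry over. Pictures are saved under pics/ and viewed, and the job is handed in when it is done.

Besides the shell and the picture viewer there is one more tool, called after "Request:" as name(argument=value, ...) on one line, values as JSON. step_arm: Moves the arm, as the interface text tells. Its arguments: {"type":"object","properties":{"motion":{"type":"array"},"jaw":{"type":"number"},"force":{"type":"number"}},"required":["motion"]}

```bash
mkdir -p pics
cat > h.py <<'E'
import numpy as np, cv2
from workcell import manip
def ray(name,u,v):
    i=manip.camera_info(name); K=np.array(i["camera_matrix"],float); R=np.array(i["R"]);t=np.array(i["t"]);k=i["k1"]
    p=cv2.undistortPoints(np.array([[[u,v]]],float),K,np.array([k,0,0,0,0],float))[0,0]
    return -R.T@t, R.T@np.array([p[0],p[1],1.])
def onz(name,u,v,z):
    o,d=ray(name,u,v); return o+d*(z-o[2])/d[2]
def two(a,b):
    (o1,d1),(o2,d2)=a,b
    s=np.linalg.lstsq(np.c_[d1,-d2],o2-o1,rcond=None)[0]
    p,q=o1+s[0]*d1,o2+s[1]*d2
    return (p+q)/2,np.linalg.norm(p-q)
E
python3 - <<'E'
from h import *
for n in("side","top"):
    cv2.imwrite(f"pics/{n}0.png",manip.camera(n)); i=manip.camera_info(n); print(n,i)
print(manip.get_obs())
E
```

```text
side {'camera_matrix': array([[377.32043103,   0.        , 259.81580322],
       [  0.        , 377.32043103, 192.76284121],
       [  0.        ,   0.        ,   1.        ]]), 'k1': 0.033788120224658574, 'R': array([[ 0.9868414 , -0.1597182 ,  0.02518245],
       [-0.05786673, -0.49429374, -0.86736678],
       [ 0.15098179,  0.85449622, -0.4970319 ]]), 't': array([-0.46901169,  0.23932703,  0.68090005])}
top {'camera_matrix': array([[467.4647981 ,   0.        , 257.65130743],
       [  0.        , 467.4647981 , 188.15442029],
       [  0.        ,   0.        ,   1.        ]]), 'k1': -0.09955809714673641, 'R': array([[-0.00807642, -0.99996102, -0.00356673],
       [-0.98300887,  0.00859351, -0.1833568 ],
       [ 0.1833803 ,  0.00202526, -0.98303996]]), 't': array([0.20581432, 0.53192751, 0.95212672])}
{'clock': 0.1, 'joint_pos': array([-1.33261738,  0.33281673, -0.06470955,  1.46084744,  0.02160815,
        1.34990241, -0.08848772]), 'joint_velocities': array([ 2.63490737e-05, -1.49167277e-03, -1.00952354e-03, -1.18113812e-03,
        5.69633826e-04, -3.96880336e-04,  7.44310746e-05]), 'tau': array([ 1.62274235e-03, -6.26747632e+01,  4.94099397e-02, -3.92425525e+01,
        1.62354915e-02,  7.05524697e-03, -3.68794019e-05]), 'position': array([0.16105986, 0.6035467 , 0.23059521]), 'ee_rot': array([ 1.29999417e-01,  9.91513864e-01, -6.36925928e-04, -5.21512929e-05]), 'ft_force': array([-0.29786469,  0.14870474,  0.36447699]), 'torque': array([ 0.00048135, -0.02025216, -0.05088353]), 'grip_width': 1.0004981429205748}
```

View pics/side0.png

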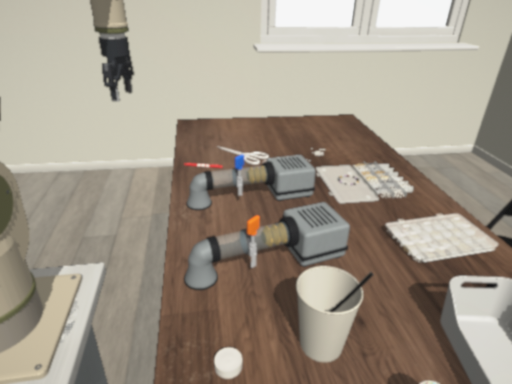

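View pics/top0.png

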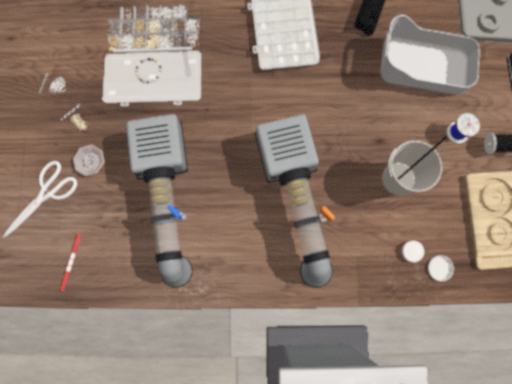

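The side view shows the orange key at about (253,225) and the blue one at (240,162). In the top view orange is at (328,213) and blue at (176,212), with the pipe running up toward the box at (288,148). Next I'll measure them.

```bash
cat > m.py <<'E'
from h import *
import sys
def mask(im,c):
    hsv=cv2.cvtColor(im,cv2.COLOR_BGR2HSV)
    lo,hi={"o":((8,170,150),(18,255,255)),"b":((105,150,90),(125,255,255))}[c]
    m=cv2.inRange(hsv,lo,hi); n,l,s,ce=cv2.connectedComponentsWithStats(m)
    return m,l,s,ce
E
python3 - <<'E'
from m import *
ims={n:cv2.imread(f"pics/{n}0.png") for n in("side","top")}
for c in "ob":
    for n in ims:
        m,l,s,ce=mask(ims[n],c)
        for i in range(1,len(s)):
            if s[i,4]>15:
                ys,xs=np.where(l==i); r=cv2.minAreaRect(np.c_[xs,ys].astype(np.float32)); print(c,n,s[i],ce[i].round(1),r)
t=ims["top"]
cv2.imwrite("pics/crop_t.png",cv2.resize(t[105:295,240:360],None,fx=3,fy=3,interpolation=cv2.INTER_CUBIC))
s=ims["side"]
cv2.imwrite("pics/crop_s.png",cv2.resize(s[140:300,170:360],None,fx=4,fy=3.7,interpolation=cv2.INTER_CUBIC))
E
```

```text
o side [247 215  13  20 194] [252.7 224.7] ((253.0, 224.5), (19.0, 12.0), 90.0)
o top [321 208  12  12  56] [326.5 213.1] ((327.0000305175781, 213.00003051757812), (14.142135620117188, 4.242640495300293), 45.0)
b side [236 156   7  13  84] [238.9 161.9] ((239.0, 162.0), (12.0, 6.0), 90.0)
b top [452 126  12  13  77] [456.  132.8] ((455.9878234863281, 133.10975646972656), (13.587118148803711, 7.3401665687561035), 51.34019470214844)
b top [169 206  11  12  59] [174.3 211.7] ((173.75001525878906, 211.75003051757812), (14.849242210388184, 5.656853675842285), 45.0)
```

View pics/crop_t.png

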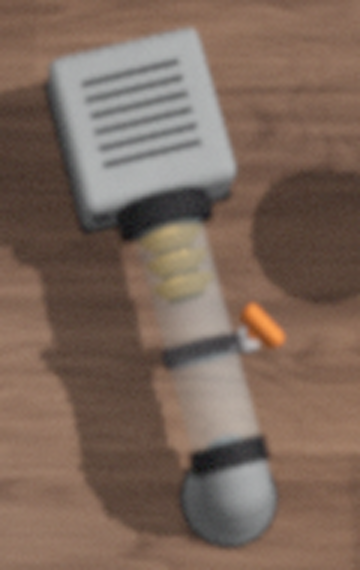

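View pics/crop_s.png

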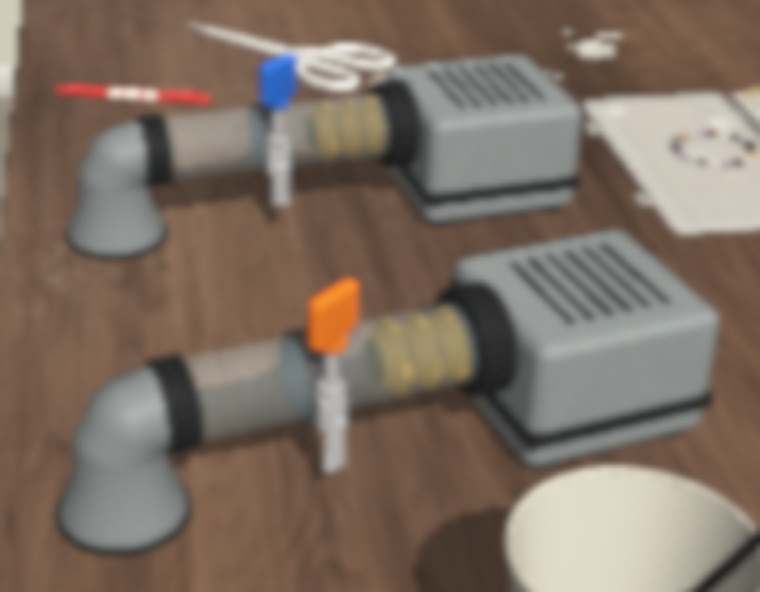

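Run:
```python
from m import *
ims={n:cv2.imread(f"pics/{n}0.png") for n in("side","top")}
def wmask(im,u,v,r,c):
    f=im.astype(float); w=np.zeros(im.shape[:2])
    sat=(f[...,2]-f[...,0]-60) if c=="o" else (f[...,0]-f[...,2]-30)
    a=np.clip(sat,0,120); ys,xs=np.mgrid[:im.shape[0],:im.shape[1]]
    a[np.hypot(xs-u,ys-v)>r]=0
    s=a.sum(); cx,cy=(a*xs).sum()/s,(a*ys).sum()/s
    C=np.array([[ (a*(xs-cx)**2).sum(),(a*(xs-cx)*(ys-cy)).sum()],[0,(a*(ys-cy)**2).sum()]])/s; C[1,0]=C[0,1]
    w,V=np.linalg.eigh(C); return cx,cy,V[:,1],np.sqrt(w)
for c,ps in dict(o=((252.7,224.7),(327,213)),b=((239,162),(174,212))).items():
    S=wmask(ims["side"],*ps[0],18,c); T=wmask(ims["top"],*ps[1],12,c)
    print(c,S,T); print(two(ray("side",*S[:2]),ray("top",*T[:2])))
    e=[onz("top",T[0]+k*T[2][0]*T[3][1],T[1]+k*T[2][1]*T[3][1],.15) for k in(-1.7,0,1.7)]
    print(np.round(e,4),"len",np.linalg.norm(e[0]-e[2]),"ang",np.degrees(np.arctan2(*(e[0]-e[2])[[1,0]])))
# pipe axis
for a,b in(((213.8,248.9),(316.7,256.7)),((290,231.9),(295,176))):
    print(two(ray("side",*a),ray("top",*b)))
# box top corners at 0.105?
c=[(50,70),(195,28),(235,180),(85,218)]
P=np.array([onz("top",240+x/3,105+y/3,.1) for x,y in c]); print(P.round(3))
for i in range(4):
    d=P[(i+1)%4]-P[i]; print(np.linalg.norm(d),np.degrees(np.arctan2(d[1],d[0])))
```

```text
o (np.float64(252.92901315216446), np.float64(224.69989547948785), array([-0.31647347,  0.94860136]), array([3.03867035, 5.29025659])) (np.float64(327.50436801946256), np.float64(212.87647904456486), array([0.69366485, 0.72029791]), array([1.95028498, 4.55569374]))
(array([0.4682534 , 0.06586135, 0.13477765]), np.float64(0.0010635266774322513))
[[0.4766 0.0781 0.15  ]
 [0.4657 0.0682 0.15  ]
 [0.4549 0.0582 0.15  ]] len 0.029397924370912112 ang 42.50793236063083
b (np.float64(238.97761943911573), np.float64(161.39371517310678), array([-0.14877912,  0.98887045]), array([2.14778396, 3.75633026])) (np.float64(174.33526627218936), np.float64(211.40686390532545), array([0.70148532, 0.7126839 ]), array([1.55519062, 4.30116362]))
(array([0.47422901, 0.3642039 , 0.13223472]), np.float64(0.0015450508385896847))
[[0.4812 0.3711 0.15  ]
 [0.471  0.361  0.15  ]
 [0.4609 0.3509 0.15  ]] len 0.028633806616838554 ang 44.97250484722258
(array([0.38847297, 0.08152427, 0.07059731]), np.float64(0.005190376803094254))
(array([0.55819218, 0.12185559, 0.06887738]), np.float64(0.005390778274021974))
[[0.651 0.202 0.1  ]
 [0.681 0.1   0.1  ]
 [0.572 0.076 0.1  ]
 [0.546 0.179 0.1  ]]
0.10612686595060729 -73.59510647214903
0.11229206997920499 -167.49667277831617
0.1062647606772285 104.00763891636032
0.10786116592663667 12.31887940229282
```

Orange key sits at about (0.467, 0.067), z 0.134, with the paddle along about 42° yaw. The pipe direction is about 13.5°. First I'll move over the key at a safe height.

Request:
step_arm(motion=[[-36,-37,0,0,0,0],[-36,-37,0,0,0,0],[-36,-37,0,0,0,0],[-36,-37,0,0,0,0],[-36,-37,0,0,0,0],[-36,-37,0,0,0,0],[-36,-37,0,0,0,0],[-36,-37,0,0,0,0],[-36,-37,0,0,0,0],[-36,-37,0,0,0,0],[-36,-37,0,0,0,0],[-36,-37,0,0,0,0],[0,0,0,0,0,-8],[0,0,0,0,0,-8],[0,0,0,0,0,-8],[0,0,0,0,0,-8],[0,0,0,0,0,-8],[0,0,0,0,0,-8],[0,0,0,0,0,-8],[0,0,0,0,0,0]], jaw=50, force=40)

```text
clock: 2.6
position: [0.4694, 0.0419, 0.2258]
ee_rot: [-0.364, 0.932, -0.001, -0.005]
ft_force: [-0.2, 0.0, 0.1]
grip_width: 0.585
```

```bash
cat >> m.py <<'E'
from scipy.spatial.transform import Rotation as Rn
def rep(target,yaw):
    o=manip.get_obs(); R=Rn.from_quat(o["ee_rot"]).as_matrix()
    y=np.degrees(np.arctan2(R[1,1],R[0,1])); print("pos",o["position"].round(4),"tooly yaw",y.round(1),"tilt",R[:,2].round(3),"w",o["grip_width"],"F",o["ft_force"].round(1),"q",o["joint_pos"].round(2))
    print("delta tool mm",(1000*R.T@(np.array(target)-o["position"])).round(1),"rotz deg",-(((yaw-y)+180)%360-180))
E
python3 - <<'E'
from m import *
B=onz("top",307.3,221,.07);H=onz("top",299.3,192.3,.07);print(B,H,np.linalg.norm(B-H),np.degrees(np.arctan2(*(H-B)[[1,0]])))
rep([.467,.0665,.117],132.5)
cv2.imwrite("pics/s1.png",manip.camera("side"))
cv2.imwrite("pics/t1.png",manip.camera("top"))
a=cv2.imread("pics/s1.png")[100:300,150:400];b=cv2.imread("pics/t1.png")[100:300,230:430]
cv2.imwrite("pics/c1.png",np.hstack([cv2.resize(a,(400,400)),cv2.resize(b,(400,400))]))
E
```

```text
[0.45964096 0.09890064 0.07      ] [0.52022363 0.11407896 0.07      ] 0.062455115555199156 14.06530780430732
pos [0.4694 0.0419 0.2258] tooly yaw 132.7 tilt [-0.007 -0.006 -1.   ] w 0.585071898143066 F [-0.2  0.   0.1] q [-0.72 -0.02  0.53  1.88  0.02  1.29  2.12]
delta tool mm [-16.   19.7 108.7] rotz deg 0.15607651625441576
```

View pics/c1.png

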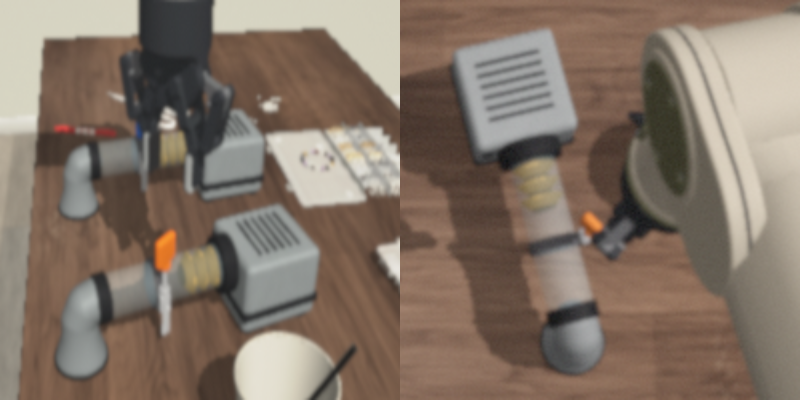

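The pictures show the gripper above and slightly to the right of the key. The slide comes out at about 60 mm, inside the stated 45 to 70. I'll align over the key and descend, keeping the jaws across the paddle.

Request:
step_arm(motion=[[-8,10,0,0,0,0],[-8,10,0,0,0,0],[0,0,20,0,0,0],[0,0,20,0,0,0],[0,0,0,0,0,0]])

```text
clock: 3.32
position: [0.4671, 0.0726, 0.1849]
ee_rot: [-0.361, 0.932, -0.001, -0.004]
ft_force: [-0.9, 0.2, 0.5]
grip_width: 0.587
```

Run:
```python
from m import *
rep([.467,.0665,.117],132.5)
cv2.imwrite("pics/s2.png",manip.camera("side"))
cv2.imwrite("pics/c2.png",cv2.resize(cv2.imread("pics/s2.png")[120:280,180:340],(600,600)))
```

```text
pos [0.4671 0.0726 0.1849] tooly yaw 132.4 tilt [-0.007 -0.005 -1.   ] w 0.5866327665019628 F [-0.9  0.2  0.5] q [-0.75  0.02  0.5   1.93 -0.01  1.21  2.07]
delta tool mm [ 3.6 -4.5 68. ] rotz deg -0.1388810679048902
```

View pics/c2.png

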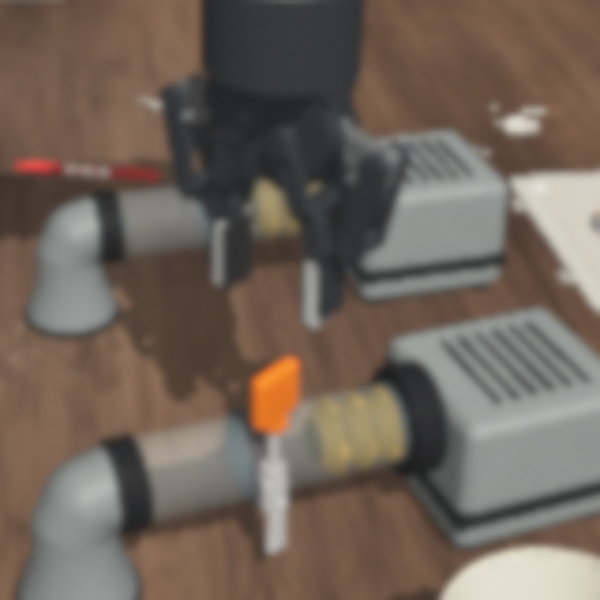

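The fingers stand centred above the key, which is at crop (275,395). I'll correct the offset, descend and look again before closing.

Request:
step_arm(motion=[[4,-4,0,0,0,0],[0,0,17,0,0,0],[0,0,17,0,0,0],[0,0,17,0,0,0],[0,0,14,0,0,0],[0,0,0,0,0,0]])

```text
clock: 4.12
position: [0.4678, 0.0667, 0.1184]
ee_rot: [-0.361, 0.933, -0.001, -0.002]
ft_force: [-0.5, -0.6, 0.1]
grip_width: 0.588
```

Run:
```python
from m import *
rep([.467,.0665,.117],132.5)
cv2.imwrite("pics/s3.png",manip.camera("side"))
cv2.imwrite("pics/c3.png",cv2.resize(cv2.imread("pics/s3.png")[160:280,190:310],(600,600)))
```

```text
pos [0.4678 0.0667 0.1184] tooly yaw 132.3 tilt [-0.003 -0.003 -1.   ] w 0.5876553609029124 F [-0.5 -0.6  0.1] q [-0.73  0.1   0.52  2.01 -0.05  1.05  2.12]
delta tool mm [0.7 0.4 1.4] rotz deg -0.2115031481633025
```

View pics/c3.png

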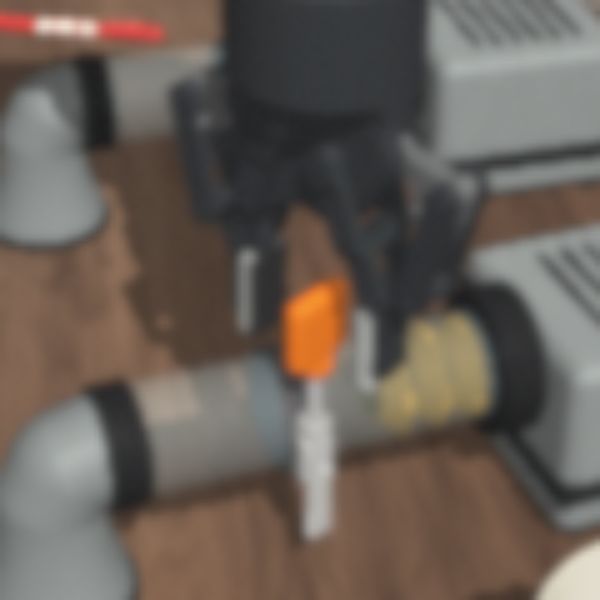

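The paddle at crop (315,330) is between the two fingers, so I'll close.

Request:
step_arm(motion=[[0,0,0,0,0,0],[0,0,0,0,0,0],[0,0,0,0,0,0],[0,0,0,0,0,0],[0,0,0,0,0,0],[0,0,0,0,0,0]], jaw=4, force=40)

```text
clock: 4.92
position: [0.4685, 0.0681, 0.1202]
ee_rot: [-0.361, 0.932, -0.0, -0.001]
ft_force: [0.5, 1.3, -1.7]
grip_width: 0.106
```

Run:
```python
from m import *
# slide: along pipe yaw 13.7
d=np.array([np.cos(np.radians(13.7)),np.sin(np.radians(13.7)),0])
o=manip.get_obs()
rep(o["position"]+.060*d,132.5)
```

```text
pos [0.4685 0.0681 0.1202] tooly yaw 132.4 tilt [-0.001 -0.001 -1.   ] w 0.10625300062819314 F [ 0.5  1.3 -1.7] q [-0.73  0.09  0.52  2.01 -0.05  1.05  2.12]
delta tool mm [-52.7 -28.8  -0.1] rotz deg -0.14339012440584042
```

The opening of 9 mm matches the 10 mm paddle, so it's gripped. I'll slide it toward the box.

Request:
step_arm(motion=[[-5,-3,0,0,0,0],[-5,-2.5,0,0,0,0],[-5,-3,0,0,0,0],[-5,-2.5,0,0,0,0],[-5,-3,0,0,0,0],[-5,-2.5,0,0,0,0],[-5,-3,0,0,0,0],[-5,-2.5,0,0,0,0],[-5,-3,0,0,0,0],[0,0,0,0,0,0]])

```text
clock: 6.18
position: [0.5226, 0.0811, 0.1202]
ee_rot: [-0.361, 0.932, -0.0, -0.001]
ft_force: [0.6, 3.7, -0.9]
grip_width: 0.114
```

Run:
```python
from m import *
d=np.array([np.cos(np.radians(13.7)),np.sin(np.radians(13.7)),0])
s=np.array([.4685,.0681,.1202])
o=manip.get_obs();print("slid",(o["position"]-s)@d)
rep(s+.060*d,132.5)
cv2.imwrite("pics/s4.png",manip.camera("side"));cv2.imwrite("pics/t4.png",manip.camera("top"))
a=cv2.imread("pics/s4.png")[160:280,190:310];b=cv2.imread("pics/t4.png")[150:270,240:360]
cv2.imwrite("pics/c4.png",np.hstack([cv2.resize(a,(400,400)),cv2.resize(b,(400,400))]))
```

```text
slid 0.055617981954673386
pos [0.5226 0.0811 0.1202] tooly yaw 132.4 tilt [-0.001 -0.001 -1.   ] w 0.11420969715513829 F [ 0.6  3.7 -0.9] q [-0.7   0.23  0.52  1.87 -0.13  1.07  2.18]
delta tool mm [-3.9 -1.9 -0. ] rotz deg -0.12093009748147665
```

View pics/c4.png

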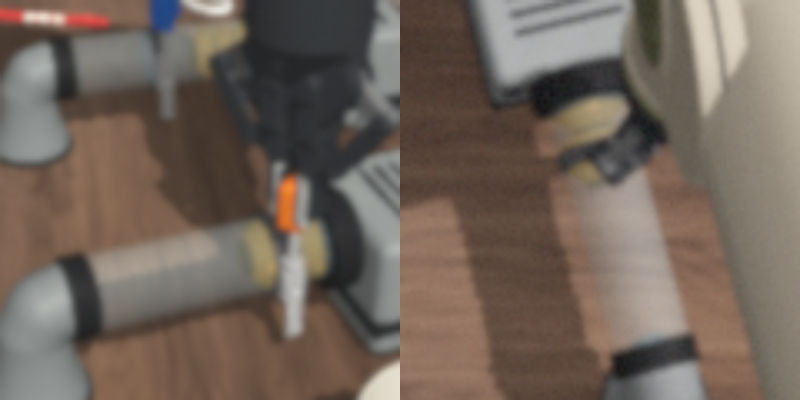

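The band is now in the middle of the barbs: side crop (290,240), with barbs showing on both sides. I'll go a few mm more for margin.

Request:
step_arm(motion=[[-3,-2,0,0,0,0],[-2,-1,0,0,0,0],[0,0,0,0,0,0],[0,0,0,0,0,0]])

```text
clock: 6.78
position: [0.5279, 0.0824, 0.1201]
ee_rot: [-0.362, 0.932, 0.0, -0.001]
ft_force: [-1.6, 2.5, 0.3]
grip_width: 0.111
```

No hard stop felt. Now I'll turn clockwise, which is + about tool z because it points down, in two stages.

Request:
step_arm(motion=[[0,0,0,0,0,8],[0,0,0,0,0,8],[0,0,0,0,0,8],[0,0,0,0,0,8],[0,0,0,0,0,8],[0,0,0,0,0,0]])

```text
clock: 7.52
position: [0.5278, 0.0818, 0.1202]
ee_rot: [-0.01, 1.0, -0.001, -0.001]
ft_force: [-0.7, 1.5, -0.8]
grip_width: 0.111
```

Run:
```python
from m import *
rep([.5279,.0824,.1201],132.4-77)
print(manip.get_obs()["torque"])
```

```text
pos [0.5278 0.0818 0.1202] tooly yaw 91.2 tilt [-0.001 -0.001 -1.   ] w 0.1112784999190378 F [-0.7  1.5 -0.8] q [-0.78  0.25  0.62  1.86 -0.16  1.08  1.49]
delta tool mm [-0.2  0.6  0.1] rotz deg 35.799997629571976
[ 0.27450342  0.19429852 -0.02821193]
```

Request:
step_arm(motion=[[0,0,0,0,0,8],[0,0,0,0,0,8],[0,0,0,0,0,8],[0,0,0,0,0,6],[0,0,0,0,0,3],[0,0,0,0,0,0]])

```text
clock: 8.28
position: [0.5272, 0.0817, 0.1204]
ee_rot: [0.27, 0.963, -0.001, -0.001]
ft_force: [-0.8, -0.1, -1.2]
grip_width: 0.108
```

Run:
```python
from m import *
rep([.5279,.0824,.1201],132.4-77)
print(manip.get_obs()["torque"])
```

```text
pos [0.5272 0.0817 0.1204] tooly yaw 58.7 tilt [-0.002 -0.002 -1.   ] w 0.10837740406890413 F [-0.8 -0.1 -1.2] q [-0.85  0.26  0.71  1.87 -0.19  1.08  0.95]
delta tool mm [-0.2  0.9  0.3] rotz deg 3.2805327490002583
[0.23152885 0.29393019 1.31873996]
```

The torque rose to 1.3 N m after 74° of turning, so the key is at its stop. I'll release it and rise.

Request:
step_arm(motion=[[0,0,0,0,0,-1],[0,0,0,0,0,0],[0,0,0,0,0,0],[0,0,0,0,0,0],[0,0,0,0,0,0],[0,0,0,0,0,0]], jaw=50)

```text
clock: 9.02
position: [0.528, 0.0803, 0.1207]
ee_rot: [0.26, 0.966, -0.001, -0.0]
ft_force: [0.5, 0.3, -0.0]
grip_width: 0.583
```

Request:
step_arm(motion=[[0,0,-10,0,0,0],[0,0,-15,0,0,0],[0,0,-20,0,0,0],[0,0,-25,0,0,0],[0,0,-25,0,0,0],[0,0,-25,0,0,0],[0,0,0,0,0,0]])

```text
clock: 9.9
position: [0.529, 0.08, 0.2511]
ee_rot: [0.261, 0.965, 0.0, 0.002]
ft_force: [0.1, 0.2, -0.7]
grip_width: 0.587
```

Run:
```python
from m import *
rep([.4,-.15,.3],58)
cv2.imwrite("pics/s5.png",manip.camera("side"));cv2.imwrite("pics/t5.png",manip.camera("top"))
a=cv2.imread("pics/s5.png")[140:280,180:320];b=cv2.imread("pics/t5.png")[100:280,220:400]
cv2.imwrite("pics/c5.png",np.hstack([cv2.resize(a,(400,400)),cv2.resize(b,(400,400))]))
```

```text
pos [0.529  0.08   0.2511] tooly yaw 59.8 tilt [ 0.004 -0.    -1.   ] w 0.5871899819556726 F [ 0.1  0.2 -0.7] q [-0.9   0.13  0.73  1.71 -0.08  1.34  0.89]
delta tool mm [  -4.5 -263.6  -49.3] rotz deg 1.7920612648844099
```

View pics/c5.png

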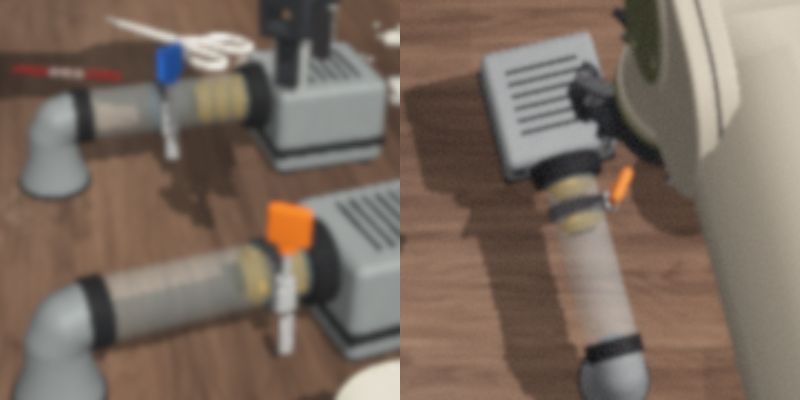

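The band is over the barbs at top crop (578,208), right by the collar, and the key has turned. I'll check this with numbers, including the blue key.

Run:
```python
from m import *
ims={n:cv2.imread(f"pics/{n}5.png") for n in("side","top")}
for c in "ob":
    P={}
    for n in ims:
        m,l,s,ce=mask(ims[n],c)
        for i in range(1,len(s)):
            if s[i,4]>15:
                ys,xs=np.where(l==i); l1=cv2.fitLine(np.c_[xs,ys].astype(np.float32),cv2.DIST_L2,0,.01,.01).ravel()
                print(c,n,s[i],ce[i].round(1),l1[:2]); P.setdefault(n,[]).append((ce[i],l1))
                if n=="top":
                    e=[onz(n,*(ce[i]+k*l1[:2]),.145) for k in(-5,5)];dd=e[1]-e[0];print("  yaw",np.degrees(np.arctan2(dd[1],dd[0])))
    print(two(ray("side",*P["side"][0][0]),ray("top",*P["top"][-1][0])))
```

```text
[ WARN:0@0.486] global loadsave.cpp:275 findDecoder imread_('pics/side5.png'): can't open/read file: check file path/integrity
[ WARN:0@0.486] global loadsave.cpp:275 findDecoder imread_('pics/top5.png'): can't open/read file: check file path/integrity
Traceback (most recent call last):
  File "m.py", line 4, in mask
    hsv=cv2.cvtColor(im,cv2.COLOR_BGR2HSV)
cv2.error: OpenCV(4.12.0) /io/opencv/modules/imgproc/src/color.cpp:199: error: (-215:Assertion failed) !_src.empty() in function 'cvtColor'
```

Run:
```python
from m import *
ims={"side":cv2.imread("pics/s5.png"),"top":cv2.imread("pics/t5.png")}
for c in "ob":
    P={}
    for n in ims:
        m,l,s,ce=mask(ims[n],c)
        for i in range(1,len(s)):
            if s[i,4]>15:
                ys,xs=np.where(l==i); l1=cv2.fitLine(np.c_[xs,ys].astype(np.float32),cv2.DIST_L2,0,.01,.01).ravel()
                print(c,n,s[i],ce[i].round(1),l1[:2]); P.setdefault(n,[]).append((ce[i],l1))
                if n=="top":
                    e=[onz(n,*(ce[i]+k*l1[:2]),.145) for k in(-5,5)];dd=e[1]-e[0];print("  yaw",np.degrees(np.arctan2(dd[1],dd[0])))
    print(two(ray("side",*P["side"][0][0]),ray("top",*P["top"][-1][0])))
# band, collar face on top of pipe
B=onz("top",220+(578-400)*.45,100+208*.45,.07);print(B, "slid",(B-[.4596,.0989,.07])@[np.cos(.239),np.sin(.239),0])
cv2.imwrite("pics/c6.png",cv2.resize(ims["top"][160:220,270:330],(600,600),interpolation=cv2.INTER_CUBIC))
```

```text
o side [273 211  17  17 226] [280.7 219. ] [0.5923508  0.80568016]
o top [315 176   9  15  48] [318.2 182.8] [ 0.43546706 -0.90020466]
  yaw -27.03200527987452
(array([0.52789862, 0.08179597, 0.13284263]), np.float64(0.00028566891678453397))
b side [235 156   8  13  87] [238.4 161.9] [ 0.19210207 -0.981375  ]
b top [458 132   5   6  19] [459.4 135.2] [0.53623354 0.84406966]
  yaw -151.81351614053736
b top [169 206  12  12  58] [174.4 211.7] [0.71114516 0.7030452 ]
  yaw -134.26662676478375
(array([0.47330878, 0.36432885, 0.13090707]), np.float64(0.0004666873096042354))
[0.51744353 0.11246807 0.07      ] slid 0.05941132704800966
```

View pics/c6.png

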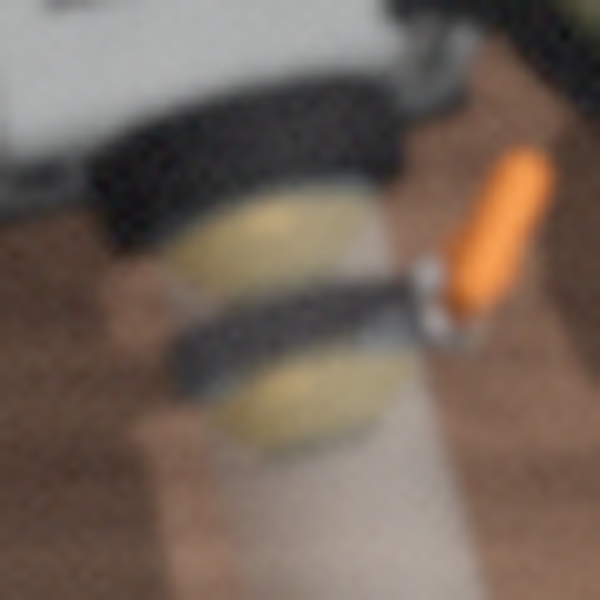

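The checks pass. The key centre moved about 59 to 61 mm. Since the clamp starts at most 70 mm back, the key is at worst 11 mm short of home, inside the 14 mm limit. Handing in now.

```bash
python3 -c "
from workcell import manip
print(manip.get_obs()['clock'],manip.get_obs()['ft_force']); print(manip.hand_in())"
```

```text
10.0 [-0.45228004 -0.29997227 -1.50862119]
the job is handed in; nothing more can be done
None
```

I slid the orange-keyed clamp along its pipe onto the brass barbs with the key still loose. I then turned the key clockwise to its stop, let go and lifted clear. I handed the job in at about 10 s; it reports no verdict.

- **Clamp position:** the clamp slid about 59 mm by the arm's own position. Re-measuring the key in both views gave about 61 mm. The last picture shows the band in the middle of the barbs, which puts it about 3 mm short of home. The visible gap to the collar suggested it could be up to about 11 mm short. The stated 45 to 70 mm start range also gives 11 mm as the worst case, inside the 14 mm limit. I did not push it on to the collar stop.
- **Key:** the wrist turned it about 74°, and the torque rose sharply to 1.3 N m, so it had reached its stop. The top view gave about 70° (1.21 rad), plus whatever the key started at. The two measures differ by about 4°, within what the picture can resolve, and both are above 1.10 rad.
- **Blue key:** it measured within about 2 mm of where it started, which is measurement noise, and nothing touched it.
- **Gripper:** it was open at 0.25 m height when I handed in, about 10 cm above the key, touching nothing.

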